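# Lock both flight batteries through the hatch

## Robot

A 6-joint arm with a two-finger parallel gripper is mounted at the origin on the work surface. World frame = base frame: x ahead of the robot, y to its left, z up, the work surface at z = 0. Lengths are in m, angles in rad, forces in N, time in s.
With the tool pointing down it reaches from about 0.325 to 0.9 m from the base axis. Payload 6.1 kg.
Tool frame: the origin (TCP) lies between the finger pads; the fingertips stand 19 mm ahead of it and the grasp point (between the pads) is the TCP; z points along the fingers, y is the direction in which the jaws open and shut (so a half turn about z gives the same grasp; the last joint's range is limited). The gripper opens to 85 mm and grips with 20 to 120 N. Pads are 22 mm wide; open, the fingers measure 114 mm over their backs; the gripper's body (76 mm by 85 mm) begins 54 mm behind the grasp point. The pads swing forward as they close: fully open they stand 13 mm farther back than shut.
Start: joints at [1.017, 0.22, 1.526, -0, 1.395, -0.126], TCP at [0.259, 0.569, 0.25] pointing down, gripper open.
Joint ranges: [-2.98, 2.98], [-0.91, 2.08], [0.09, 2.57], [-1.24, 4.39], [0.2, 2.65], [-2.68, 2.68]. Speed limits (rad/s): [2.57, 2.57, 3.01, 3.14, 3.14, 3.14].

## Interface

Orientations are given as a unit quaternion [x, y, z, w].
In Python, from workcell import ctrl gives the robot as it stands.
- The arm moves only by the tool drive_tool, never from a script. Its argument "targets" is a list of rows, each a list of 7 numbers: the opening, from 0 (shut) to 1 (fully open), then the shift along the tool's x, y, z each as a share of 300 mm, from -1 to 1, then the turn, a rotation vector about the tool's x, y, z each as a share of pi/2 rad, from -1 to 1. A call has 1 to 8 rows; each row shifts and turns the pose as measured when the row begins, along the tool's axes as they then stand; what a row does not reach is not made up. A row lasts 1/8 s, in which the tool goes at most 62.5 mm and 10.7 degrees, less where a joint would pass 70% of its speed; a pose out of reach is approached as far as the arm can. A call with a number of a shift or a turn outside -1 to 1 is refused whole. A call with a gripper value outside its range is refused whole. The fingers move at their own pace and stop on an object; "force" is the grip in N (left out, the last holds). Time passes only in rows, so rows that do not move let the fingers close. It gives the time, the measured TCP pose, the force and the opening at its end, in the units of the state.
- ctrl.get_obs(): the state, without advancing time (a new reading comes with each control period).
- ctrl.read_camera(name): name is "scene" or "top"; returns the picture (420x560x3 uint8, red, green, blue); there is no depth.
- ctrl.calibration(name): a dict with "mtx" (3x3 intrinsics, pixels), "k1" (the pictures are not rectified: a ray, as slopes to the right and down, at radius r is drawn at 1 + k1 r^2 times it, then the intrinsics apply), "R" (3x3) and "t" (3): a world point X has camera coordinates R X + t. Camera axes: x right, y down, z forward; pixel columns grow to the right and rows downward; lengths in m; the calibration is good to about 2 mm. A picture is of the moment at which its call begins. calibration takes no time and is no camera call.
- ctrl.job_done(): hands the job in, once; it reports no verdict.
The state is a dict: "time_s": time; "joint_positions": joint angles; "joint_velocities": joint speeds; "joint_torque": joint torques, N m; "eef_pos": TCP position; "eef_rot": TCP orientation; "wrist_force": force on the tool from outside, world axes, zero at the start; "torque": the same for the moment, N m; "grip_width": finger opening in m.
Only numpy, scipy, OpenCV 4.12 (cv2) and the standard library are available. Lean on these libraries where they do the work, as an engineer would, in place of code of your own. Each camera call takes 0.05 s, during which the arm holds its last target. There are 200 camera calls.

## Task

Lock the two flight batteries into the aircraft: with the gripper's fingers reach down through each of the two hatch windows and press the battery's raised cam lever down until it lies flat and fully home. The seal on the hatch frame has only just been glued on, so touch neither the frame nor its crossbar at any time. Do not pick up or shift the batteries, the tools or anything else on the bench, and finish with the hand clear of the aircraft.

Things in the scene. Friction and masses are not known exactly. Their poses are not given: they have to be found in the camera images.
- fuselage: white aircraft fuselage without wings, 170 mm wide, 0.9 m long, held still in a cradle across the table. Origin on the table top below the middle of the hatch crossbar; z up, y along the fuselage to the nose (dark camera window), x away from the robot at yaw 0 (yaw within 0.26 rad). Deck at z = 166 mm; on it, 248 mm towards the nose, a 10 mm high round aerial
- hatch_frame: white raised hatch frame with a black rubber seal, top at z = 171 mm, 23 mm deep. Origin and axes as the fuselage's. A crossbar 24 mm wide at y = 0 divides it into two windows, each 100 mm wide (x -50 to 50 mm) and 150 mm long (front: y 12 to 162 mm; rear: y -162 to -12 mm)
- lever_front_pad (a point): front lever's press pad: centre of its ribbed top face. Aluminium pad 30 mm wide by 28 mm long at the free end of the lever, this point 58 mm from the hinge. In the fuselage frame it is at about (0, 105, 174) mm when raised 40 degrees and at (0, 88, 138) mm when flat and home, 33 mm below the top of the seal. Moving it takes about 6 N on the pad; a hard stop ends the travel at home
- lever_front (a joint): front lever angle, rad: 0 = raised 40 degrees (unlocked), 0.70 = flat and fully home at its hard stop (locked). Starts between 0 and 0.25; stiff hinge, stays where it is left. Hinge axis along fuselage x at (0, 146, 133) mm in the fuselage frame, at the outer end of the window; the lever is 72 mm long and reaches towards the crossbar
- lever_rear_pad (a point): rear lever's press pad: centre of its ribbed top face. Aluminium pad 30 mm wide by 28 mm long at the free end of the lever, this point 58 mm from the hinge. In the fuselage frame it is at about (0, -105, 174) mm when raised 40 degrees and at (0, -88, 138) mm when flat and home, 33 mm below the top of the seal. Moving it takes about 6 N on the pad; a hard stop ends the travel at home
- lever_rear (a joint): rear lever angle, rad: 0 = raised 40 degrees (unlocked), 0.70 = flat and fully home at its hard stop (locked). Starts between 0 and 0.25; stiff hinge, stays where it is left. Hinge axis along fuselage x at (0, -146, 133) mm in the fuselage frame, at the outer end of the window; the lever is 72 mm long and reaches towards the crossbar
- battery_front: front battery pack, black, 50 x 112 x 46 mm, 0.55 kg, loose in its tray under the front lever, its top 127 mm above the table, with a 9 mm high grey plug on the end next to the crossbar. Origin: centre of its underside
- battery_rear: rear battery pack, black, 50 x 112 x 46 mm, 0.55 kg, loose in its tray under the rear lever, its top 127 mm above the table, with a 9 mm high grey plug on the end next to the crossbar. Origin: centre of its underside
- parts_dish: round steel dish with screws, 76 mm across, 17 mm high, on the deck behind the hatch. Origin: centre of its underside
- glue_bottle_a: glue bottle standing on the table, 34 mm across, 114 mm high with its nozzle. Origin: centre of its foot
- glue_bottle_b: smaller glue bottle standing on the table, 30 mm across, 94 mm high with its nozzle. Origin: centre of its foot
- hex_driver: hex driver lying on the table, 205 mm long, black handle 24 mm thick. Origin: on the table under the handle, 52 mm from the handle's blade end; x points along the blade
- lift_motor: brushless motor standing on the table, 48 mm across, 42 mm high with its shaft. Origin: centre of its foot
- multimeter: black multimeter lying on the table, 150 x 74 mm, 44 mm high. Origin: centre of its underside

How it is judged:
By the outcome, as a careful person would: the job done as asked, in the order asked, and still so for the second after the job is handed in, with the robot touching nothing.
It also fails if it takes over 40 s, if anything falls off the work surface, if the arm or the gripper's body presses on something with over 40 N, if the wrist force passes 120 N, or if a joint passes its speed limit or range.

## Working session

There is one attempt and no reset: what is moved stays moved. The work goes in short steps, Python scripts to look and compute and a tool call to move; the robot and the scene stay as the last step left them, time stands still between calls to the robot, and variables do not carry over. Pictures are saved under pics/ and viewed, about 8 in all and at most 12, crops included, and the job is handed in when it is done.

Besides the shell and the picture viewer there is one more tool, called after "Emit:" in YAML: its name, and indented under it one key for each argument. drive_tool: Moves the arm, as the interface text tells. Its arguments: {"type":"object","properties":{"targets":{"type":"array","items":{"type":"array","items":{"type":"number","minimum":-1,"maximum":1}}},"force":{"type":"number"}},"required":["targets"]}

```bash
ls; mkdir -p pics; python3 - <<'E'
from workcell import ctrl
import cv2
print(ctrl.get_obs())
for n in("scene","top"):
    im=ctrl.read_camera(n); cv2.imwrite(f"pics/{n}0.png",im[:,:,::-1]); c=ctrl.calibration(n); print(n,c)
E
```

```text
pics
{'time_s': 0.0, 'joint_positions': array([ 1.01689982e+00,  2.21213210e-01,  1.52765308e+00,  2.84919133e-05,
        1.39472990e+00, -1.26127051e-01]), 'joint_velocities': array([ 0.00082473,  0.00086169, -0.00141346, -0.00025962,  0.00051388,
       -0.00079734]), 'joint_torque': array([-5.21655438e-04, -4.96916342e+01, -3.89392126e+01, -3.15334701e-04,
        1.14121891e-02,  2.62493080e-05]), 'eef_pos': array([0.25897192, 0.56816869, 0.24918502]), 'eef_rot': array([ 2.12260048e-01,  9.77212704e-01, -9.39741075e-04, -3.47308311e-04]), 'wrist_force': array([-0.36824687, -0.70323875,  0.07004322]), 'torque': array([-0.01876344,  0.06323485, -0.02210183]), 'grip_width': 0.08551372046276368}
scene {'mtx': array([[507.03090839,   0.        , 286.98121201],
       [  0.        , 507.03090839, 207.53844443],
       [  0.        ,   0.        ,   1.        ]]), 'k1': -0.11238742365045495, 'R': array([[-7.48551572e-01,  6.63076435e-01,  4.30899049e-04],
       [ 4.80045117e-01,  5.42374311e-01, -6.89482990e-01],
       [-4.57413631e-01, -5.15906725e-01, -7.24301748e-01]]), 't': array([ 0.35541861, -0.17357261,  1.65813523])}
top {'mtx': array([[464.55067933,   0.        , 285.36788584],
       [  0.        , 464.55067933, 204.82106994],
       [  0.        ,   0.        ,   1.        ]]), 'k1': -0.11644974539553386, 'R': array([[ 0.01558859, -0.99978307,  0.0138137 ],
       [-0.994696  , -0.01691109, -0.10145882],
       [ 0.10167041, -0.01215883, -0.99474383]]), 't': array([-7.44048900e-04,  5.35565173e-01,  1.51630941e+00])}
```

```bash
python3 -c "
import cv2
im=cv2.imread('pics/top0.png');cv2.imwrite('pics/t0b.png',cv2.resize(im,(800,600),interpolation=2))
im=cv2.imread('pics/scene0.png');cv2.imwrite('pics/s0b.png',cv2.resize(im,(800,600),interpolation=2))"
```

```text
(no output)
```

View pics/t0b.png

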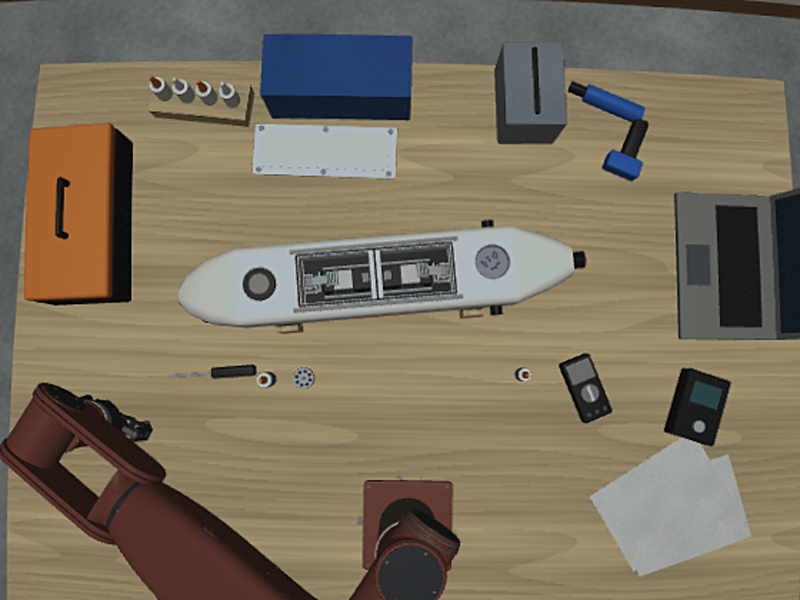

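View pics/s0b.png

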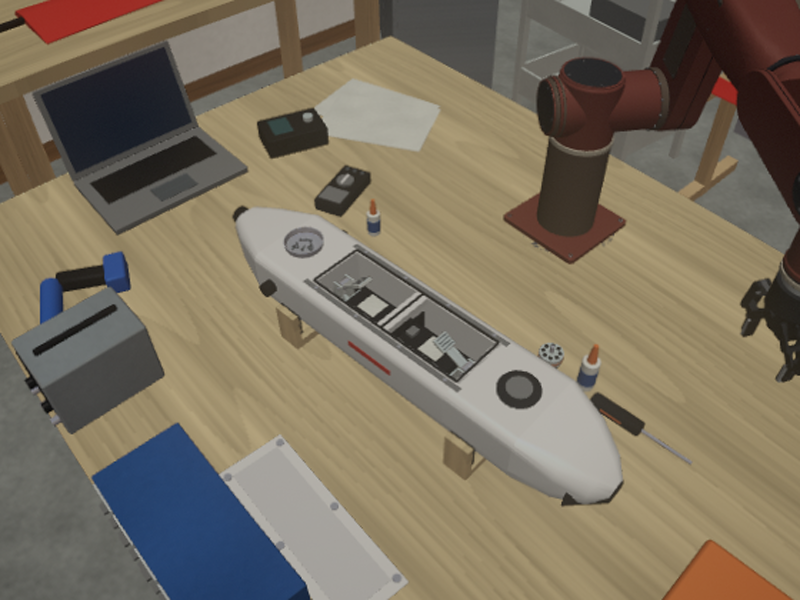

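Top view (800 px scale): the fuselage runs roughly left to right with the nose and aerial on the left (260,284). The crossbar is at (376,274), the dish is on the right, and the arm is clear at lower left. I'll enlarge the hatch.

```bash
python3 -c "
import cv2
im=cv2.imread('pics/top0.png');cv2.imwrite('pics/t1.png',cv2.resize(im[155:230,200:330],(780,450),interpolation=2))
im=cv2.imread('pics/scene0.png');cv2.imwrite('pics/s1.png',cv2.resize(im[165:275,210:355],(725,550),interpolation=2))"
```

```text
(no output)
```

View pics/t1.png

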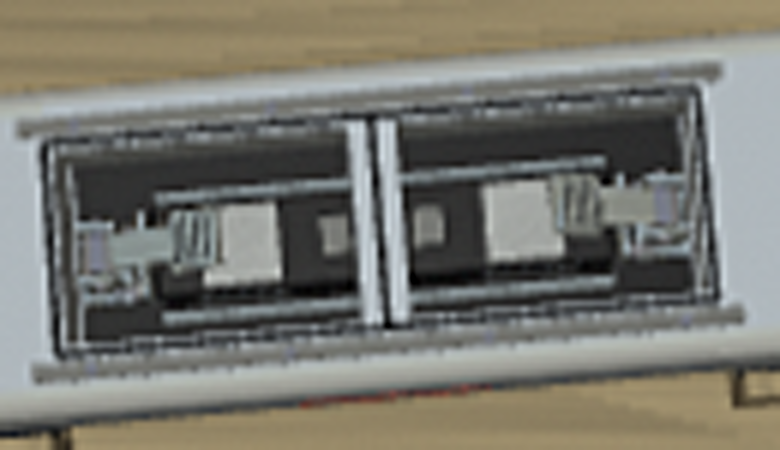

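View pics/s1.png

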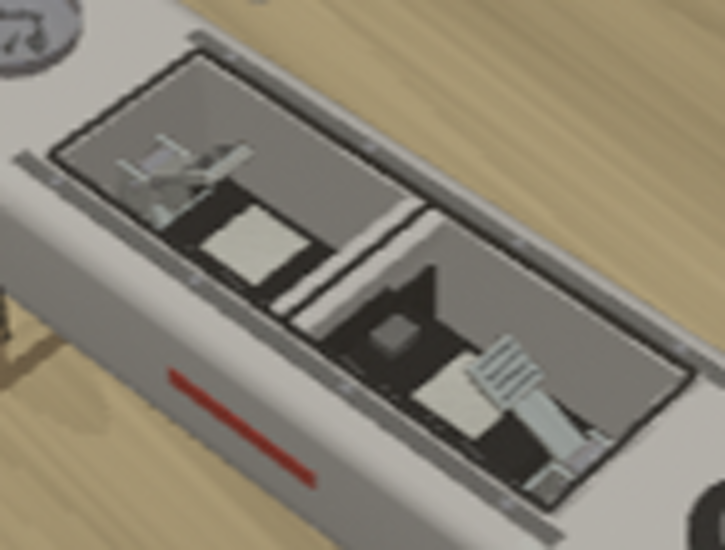

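Hatch seal corners in the crops are: top (45,142), (698,90), (715,300), (60,355); scene (52,155), (200,52), (693,375), (550,507). Both levers are raised. The front pad is at about top (195,240) / scene (505,368), and the rear pad at about top (577,205).

```bash
cat > h.py <<'E'
import numpy as np, cv2
from workcell import ctrl
def proj(n,X):
    c=ctrl.calibration(n); X=np.atleast_2d(X)@c["R"].T+c["t"]; s=X[:,:2]/X[:,2:]
    s=s*(1+c["k1"]*(s**2).sum(1,keepdims=True)); return s*c["mtx"][0,0]+c["mtx"][:2,2]
def fus(p,L):
    c,s=np.cos(p[2]),np.sin(p[2]); L=np.atleast_2d(L)
    return np.c_[p[0]+c*L[:,0]-s*L[:,1],p[1]+s*L[:,0]+c*L[:,1],L[:,2]]
def pad(q,sg):   # sg +1 front, -1 rear
    a=np.deg2rad(40)-q+np.arctan2(5,58); r=np.hypot(58,5)
    return np.array([0,sg*(146-r*np.cos(a)),133+r*np.sin(a)])/1000
E
python3 - <<'E'
from h import *
from scipy.optimize import least_squares
o=lambda a,k,off:(np.array(a)+.5)/k-.5+off
t=o([(45,142),(698,90),(715,300),(60,355)],6,(200,155)); s=o([(52,155),(200,52),(693,375),(550,507)],5,(210,165))
pf=o([(195,240)],6,(200,155)); ps=o([(505,368)],5,(210,165)); pr=o([(577,205)],6,(200,155))
T=np.array([(1,1),(1,-1),(-1,-1),(-1,1)]);S=np.array([(1,-1),(-1,-1),(-1,1),(1,1)])
def R(p):
    f=lambda G:fus(p,np.c_[G*p[3:5],np.full(4,.171)])
    return [proj("top",f(T))-t,proj("scene",f(S))-s,proj("top",fus(p,pad(p[5],1)))-pf,proj("scene",fus(p,pad(p[5],1)))-ps,proj("top",fus(p,pad(p[6],-1)))-pr]
r=least_squares(lambda p:np.concatenate(R(p)).ravel(),[.55,.05,0,.05,.162,.1,.1])
p=r.x;print(p.round(4))
for x in R(p):print(x.round(1).tolist())
print("aerial",proj("top",fus(p,[0,.248,.176]))*800/560)
print(pad(p[5],1),pad(p[6],-1),fus(p,[pad(p[5],1),pad(p[6],-1)]))
E
```

```text
[0.5614 0.0785 0.1013 0.0531 0.1652 0.2942 0.1321]
[[0.1, 0.1], [-0.3, -0.3], [0.1, -0.7], [-0.0, -0.6]]
[[0.1, -0.7], [0.3, -1.0], [0.5, -0.8], [-0.1, -0.4]]
[[-0.1, -0.5]]
[[0.4, 0.7]]
[[-0.1, -0.3]]
aerial [[258.32776486 282.51565477]]
[0.         0.09463298 0.16039397] [ 0.         -0.09972687  0.16832417] [[ 0.55184216  0.17262738  0.16039397]
 [ 0.57149616 -0.02073619  0.16832417]]
```

```bash
cat > go.py <<'E'
import sys
from h import *
from scipy.spatial.transform import Rotation as Ro
P=[.5614,.0785,.1013]
o=ctrl.get_obs(); R=Ro.from_quat(o["eef_rot"]).as_matrix()
L=[float(v)/1000 for v in sys.argv[1:4]]   # fuselage-frame tip-axis target mm, z of TCP
d=R.T@(fus(P,L)[0]-o["eef_pos"])
c,s=np.cos(P[2]),np.sin(P[2]); Rt=np.array([[-c,-s,0],[-s,c,0],[0,0,-1.]]).T.T
Rt=np.c_[[-c,-s,0],[-s,c,0],[0,0,-1.]]
rv=Ro.from_matrix(R.T@Rt).as_rotvec()
print("t",o["time_s"],"pos",o["eef_pos"].round(4),"shift share",(d/.3).round(3),"turn share",(rv/(np.pi/2)).round(3),"F",o["wrist_force"].round(1),"w",round(o["grip_width"],3))
e=o["eef_pos"]-[P[0],P[1],0]; print("fus mm",(1e3*np.array([c*e[0]+s*e[1],-s*e[0]+c*e[1],e[2]])).round(1))
E
python3 go.py 0 88 230
```

```text
t 0.1 pos [0.259  0.5682 0.2493] shift share [-1.446 -0.814  0.065] turn share [-0.001 -0.    -0.337] F [-0.5 -0.1  0.3] w 0.085
fus mm [-251.3  517.8  249.3]
```

Emit:
drive_tool:
  targets:
    - [0,0,0,0,0,0,-0.115]
    - [0,0,0,0,0,0,-0.115]
    - [0,0,0,0,0,0,-0.105]
    - [0,0,0,0,0,0,0]
  force: 20

```text
time_s: 0.6
eef_pos: [0.2583, 0.5671, 0.2466]
eef_rot: [-0.056, 0.998, -0.003, -0.002]
wrist_force: [0.2, -0.5, 0.1]
grip_width: 0.0121
```

```bash
python3 go.py 0 88 230
```

```text
t 0.6 pos [0.2583 0.5671 0.2466] shift share [-0.824 -1.438  0.059] turn share [-0.003 -0.003  0.007] F [ 0.2 -0.5  0.1] w 0.012
fus mm [-252.1  516.7  246.6]
```

Emit:
drive_tool:
  targets:
    - [0,-0.1,-0.175,0,0,0,0]
    - [0,-0.1,-0.175,0,0,0,0]
    - [0,-0.1,-0.175,0,0,0,0]
    - [0,-0.1,-0.175,0,0,0,0]
    - [0,-0.1,-0.175,0,0,0,0]
    - [0,-0.1,-0.175,0,0,0,0]
    - [0,-0.1,-0.175,0,0,0,0]
    - [0,0,0,0,0,0,0]

```text
time_s: 1.6
eef_pos: [0.5106, 0.2127, 0.2459]
eef_rot: [-0.042, 0.999, -0.003, -0.002]
wrist_force: [0.5, 0.4, 0.1]
grip_width: 0.0
```

```bash
python3 go.py 0 88 230
```

```text
t 1.6 pos [0.5106 0.2127 0.2459] shift share [-0.126 -0.166  0.054] turn share [-0.004 -0.002 -0.011] F [0.5 0.4 0.1] w 0.0
fus mm [-36.9 138.7 245.9]
```

Emit:
drive_tool:
  targets:
    - [0,-0.063,-0.083,0,0,0,-0.011]
    - [0,-0.063,-0.083,0.01,0,0,0]
    - [0,0,0,0,0,0,0]
    - [0,0,0,0,0,0,0]

```text
time_s: 2.1
eef_pos: [0.5516, 0.1683, 0.2421]
eef_rot: [-0.046, 0.999, -0.002, -0.003]
wrist_force: [1.1, -0.2, 0.5]
grip_width: -0.0001
```

```bash
python3 go.py 0 88 215; python3 - <<'E'
from h import *
im=ctrl.read_camera("top")[:,:,::-1]; s=ctrl.read_camera("scene")[:,:,::-1]
a=cv2.resize(im[130:230,190:340],(600,400),interpolation=2)[:, :]
b=cv2.resize(s[135:285,190:390],(800,600),interpolation=2)
cv2.imwrite("pics/s2.png",b); cv2.imwrite("pics/t2.png",a)
E
```

```text
t 2.1 pos [0.5516 0.1683 0.2421] shift share [-0.003 -0.008  0.09 ] turn share [-0.002 -0.004 -0.006] F [ 1.1 -0.2  0.5] w -0.0
fus mm [ -0.7  90.4 242.1]
```

View pics/s2.png

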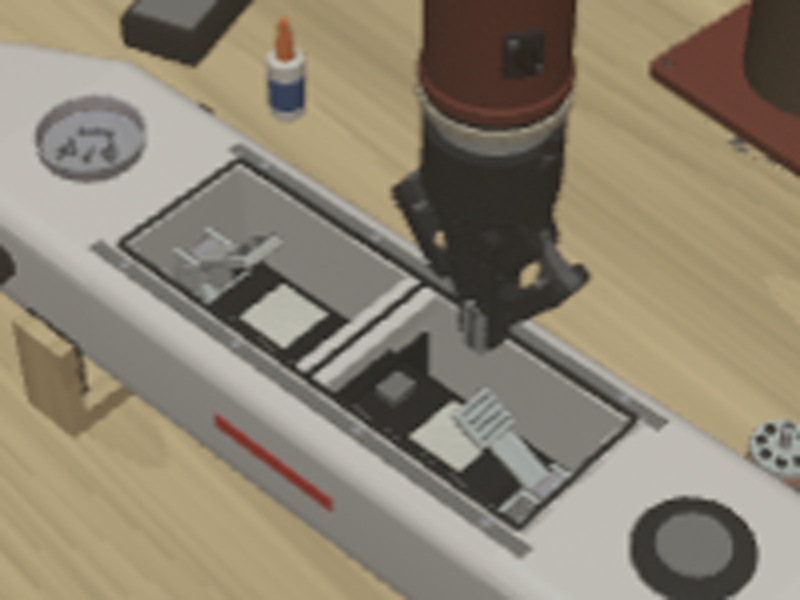

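The scene crop shows the closed fingertips at about (478,340), hovering over the front pad at (485,418). The knuckles are well above the tip. I'll check the tip projection numerically, then descend.

```bash
python3 - <<'E'
from h import *
o=ctrl.get_obs(); x=o["eef_pos"]-[0,0,.019]
print((proj("scene",x)-[190,135])*4, (proj("scene",o["eef_pos"])-[190,135])*4)
E
```

```text
[[483.00883491 340.34257064]] [[484.17166709 317.72129188]]
```

Emit:
drive_tool:
  targets:
    - [0,0,-0.008,0.04,0,0,-0.006]
    - [0,0,0,0.04,0,0,0]
    - [0,0,0,0.02,0,0,0]
    - [0,0,0,0,0,0,0]

```text
time_s: 2.7
eef_pos: [0.5499, 0.1675, 0.2093]
eef_rot: [-0.053, 0.999, -0.002, -0.004]
wrist_force: [-0.7, -0.4, -0.1]
grip_width: -0.0001
```

```bash
python3 go.py 0 88 160
```

```text
t 2.7 pos [0.5499 0.1675 0.2093] shift share [-0.009 -0.005  0.164] turn share [-0.002 -0.005  0.003] F [-0.7 -0.4 -0.1] w -0.0
fus mm [ -2.4  89.7 209.3]
```

Emit:
drive_tool:
  targets:
    - [0,-0.008,-0.004,0.035,0,-0.004,0]
    - [0,0,0,0.035,0,0,0]
    - [0,0,0,0.035,0,0,0]

```text
time_s: 3.08
eef_pos: [0.5541, 0.1658, 0.178]
eef_rot: [-0.052, 0.999, -0.002, 0.002]
wrist_force: [0.0, -2.3, 6.1]
grip_width: -0.0001
```

```bash
python3 go.py 0 88 157
```

```text
t 3.075 pos [0.5541 0.1658 0.178 ] shift share [0.005 0.002 0.07 ] turn share [-0.003  0.002  0.002] F [ 0.  -2.3  6.1] w -0.0
fus mm [  1.6  87.6 178. ]
```

Emit:
drive_tool:
  targets:
    - [0,0.003,0,0.03,0,0,0]
    - [0,0,0,0.025,0,0,0]
    - [0,0,0,0.015,0,0,0]

```text
time_s: 3.45
eef_pos: [0.5546, 0.1641, 0.157]
eef_rot: [-0.052, 0.999, -0.003, 0.003]
wrist_force: [-1.3, -2.0, 6.7]
grip_width: -0.0002
```

```bash
python3 go.py 0 88 157
```

```text
t 3.45 pos [0.5546 0.1641 0.157 ] shift share [ 0.006  0.007 -0.   ] turn share [-0.004  0.003  0.002] F [-1.3 -2.   6.7] w -0.0
fus mm [  1.8  85.8 157. ]
```

Emit:
drive_tool:
  targets:
    - [0,0.004,0.006,0.008,0,0,0]
    - [0,0,0,0.008,0,0,0]

```text
time_s: 3.7
eef_pos: [0.5549, 0.1642, 0.1564]
eef_rot: [-0.052, 0.999, -0.005, 0.004]
wrist_force: [-10.8, -2.1, 21.4]
grip_width: 0.0004
```

```bash
python3 go.py 0 88 157
```

```text
t 3.7 pos [0.5549 0.1642 0.1564] shift share [ 0.007  0.007 -0.002] turn share [-0.006  0.005  0.002] F [-10.8  -2.1  21.4] w 0.0
fus mm [  2.2  85.9 156.4]
```

The hard stop is reached: tip at 137.4 mm, force rising with no further motion. I'll press slightly more, then retract straight up.

Emit:
drive_tool:
  targets:
    - [0,0,0,0.012,0,0,0]
    - [0,0,0,0.012,0,0,0]

```text
time_s: 3.95
eef_pos: [0.5549, 0.1642, 0.1561]
eef_rot: [-0.052, 0.999, -0.005, 0.004]
wrist_force: [-12.5, -3.4, 27.5]
grip_width: 0.0
```

Emit:
drive_tool:
  targets:
    - [0,0,0,-0.05,0,0,0]
    - [0,0,0,-0.08,0,0,0]
    - [0,0,0,-0.1,0,0,0]
    - [0,0,0,-0.1,0,0,0]
    - [0,0,0,0,0,0,0]

```text
time_s: 4.58
eef_pos: [0.5529, 0.1674, 0.2565]
eef_rot: [-0.053, 0.999, -0.003, 0.003]
wrist_force: [0.2, -0.1, 0.1]
grip_width: -0.0004
```

```bash
python3 go.py 0 -88 235
```

```text
t 4.575 pos [0.5529 0.1674 0.2565] shift share [ 0.005 -0.591  0.075] turn share [-0.004  0.004  0.003] F [ 0.2 -0.1  0.1] w -0.0
fus mm [  0.6  89.3 256.5]
```

Emit:
drive_tool:
  targets:
    - [0,0,-0.15,0,0,0,0]
    - [0,0,-0.15,0,0,0,0]
    - [0,0,-0.15,0,0,0,0]
    - [0,0,-0.14,0,0,0,0]
    - [0,0,0,0,0,0,0]

```text
time_s: 5.2
eef_pos: [0.5694, -0.0108, 0.2489]
eef_rot: [-0.054, 0.999, -0.001, -0.001]
wrist_force: [0.4, 0.8, 0.2]
grip_width: -0.0002
```

```bash
python3 go.py 0 -89 210; python3 - <<'E'
from h import *
s=ctrl.read_camera("scene")[:,:,::-1]
cv2.imwrite("pics/s3.png",cv2.resize(s[135:285,190:390],(800,600),interpolation=2))
E
```

```text
t 5.2 pos [ 0.5694 -0.0108  0.2489] shift share [-0.004  0.002  0.13 ] turn share [-0.001 -0.001  0.005] F [0.4 0.8 0.2] w -0.0
fus mm [ -1.1 -89.6 248.9]
```

View pics/s3.png

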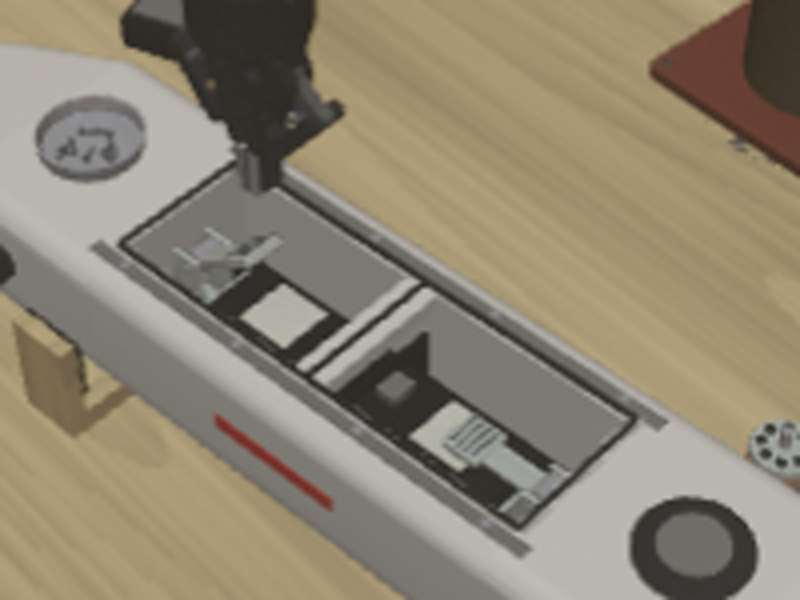

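The front lever now lies flat, with its pad at (475,438). The fingertip is at (258,185) above the rear pad at (262,250). Descending into the rear window.

Emit:
drive_tool:
  targets:
    - [0,-0.004,0.002,0.06,0,0,0.004]
    - [0,0,0,0.06,0,0,0]
    - [0,0,0,0.025,0,0,0]
    - [0,0,0,0,0,0,0]

```text
time_s: 5.75
eef_pos: [0.5682, -0.0047, 0.1987]
eef_rot: [-0.054, 0.999, 0.001, -0.004]
wrist_force: [-0.1, 0.3, -0.8]
grip_width: 0.0005
```

```bash
python3 go.py 0 -89 157
```

```text
t 5.75 pos [ 0.5682 -0.0047  0.1987] shift share [-0.006 -0.019  0.139] turn share [ 0.002 -0.005  0.004] F [-0.1  0.3 -0.8] w 0.0
fus mm [ -1.6 -83.4 198.7]
```

Emit:
drive_tool:
  targets:
    - [0,-0.004,-0.022,0,0,-0.004,0]
    - [0,0,-0.005,0.02,0,0,0]
    - [0,0,-0.003,0.03,0,0,0]

```text
time_s: 6.12
eef_pos: [0.5729, -0.011, 0.1885]
eef_rot: [-0.054, 0.999, 0.003, 0.003]
wrist_force: [-2.0, 4.4, 7.4]
grip_width: 0.0001
```

```bash
python3 go.py 0 -89 157
```

```text
t 6.125 pos [ 0.5729 -0.011   0.1885] shift share [0.009 0.003 0.105] turn share [0.004 0.004 0.004] F [-2.   4.4  7.4] w 0.0
fus mm [  2.4 -90.2 188.5]
```

Lever contact at the expected height; continuing down.

Emit:
drive_tool:
  targets:
    - [0,0.004,0,0.035,0,0,0]
    - [0,0,-0.001,0.035,0,0,0]
    - [0,0,-0.001,0.02,0,0,0]

```text
time_s: 6.5
eef_pos: [0.5756, -0.0115, 0.1666]
eef_rot: [-0.054, 0.999, 0.004, 0.008]
wrist_force: [-2.8, 1.9, 5.6]
grip_width: -0.0003
```

```bash
python3 go.py 0 -88 157
```

```text
t 6.5 pos [ 0.5756 -0.0115  0.1666] shift share [0.017 0.01  0.032] turn share [0.004 0.011 0.004] F [-2.8  1.9  5.6] w -0.0
fus mm [  5.  -91.  166.6]
```

Emit:
drive_tool:
  targets:
    - [0,0.01,0.004,0.025,0,0.008,0]
    - [0,0.004,0,0.015,0,0.004,0]
    - [0,0,0,0.01,0,0,0]

```text
time_s: 6.88
eef_pos: [0.575, -0.0107, 0.1565]
eef_rot: [-0.054, 0.999, 0.003, 0.003]
wrist_force: [-10.6, 2.4, 21.6]
grip_width: -0.0001
```

```bash
python3 go.py 0 -88 156
```

```text
t 6.875 pos [ 0.575  -0.0107  0.1565] shift share [0.015 0.007 0.002] turn share [0.004 0.004 0.004] F [-10.6   2.4  21.6] w -0.0
fus mm [  4.5 -90.2 156.5]
```

Same stop height and force as the front. A final press, then retract and move away toward the robot side, high.

Emit:
drive_tool:
  targets:
    - [0,0,0,0.012,0,0,0]
    - [0,0,0,0.012,0,0,0]

```text
time_s: 7.12
eef_pos: [0.5751, -0.0107, 0.1563]
eef_rot: [-0.054, 0.999, 0.003, 0.003]
wrist_force: [-12.9, 3.1, 26.2]
grip_width: -0.0001
```

Emit:
drive_tool:
  targets:
    - [0,0,0,-0.05,0,0,0]
    - [0,0,0,-0.08,0,0,0]
    - [0,0,0,-0.1,0,0,0]
    - [0,0,0,-0.15,0,0,0]
    - [0,0,0,-0.15,0,0,0]
    - [0,0.15,0,0,0,0,0]
    - [0,0.18,0,0,0,0,0]
    - [0,0,0,0,0,0,0]

```text
time_s: 8.12
eef_pos: [0.4715, -0.026, 0.319]
eef_rot: [-0.053, 0.999, 0.0, -0.0]
wrist_force: [-0.9, 0.7, -0.0]
grip_width: 0.0001
```

```bash
python3 go.py 0 -88 156; python3 - <<'E'
from h import *
im=ctrl.read_camera("top")[:,:,::-1]; s=ctrl.read_camera("scene")[:,:,::-1]
a=cv2.resize(im[155:230,200:330],(520,300),interpolation=2); b=cv2.resize(s[165:275,210:355],(520,300),interpolation=2)
cv2.imwrite("pics/f.png",np.vstack([a,b]))
for n,z in(("top",((200,155),4)),("scene",((210,165),520/145))):
  for q in(.55,.7):
    print(n,q,((proj(n,fus([.5614,.0785,.1013],[pad(q,1),pad(q,-1)]))-z[0])*z[1]).round(0).tolist())
E
```

```text
t 8.125 pos [ 0.4715 -0.026   0.319 ] shift share [-0.334  0.021  0.543] turn share [ 0.001 -0.     0.003] F [-0.9  0.7 -0. ] w 0.0
fus mm [-100.   -94.9  319. ]
top 0.55 [[136.0, 158.0], [368.0, 139.0]]
top 0.7 [[139.0, 159.0], [366.0, 140.0]]
scene 0.55 [[355.0, 274.0], [166.0, 144.0]]
scene 0.7 [[354.0, 282.0], [168.0, 153.0]]
```

View pics/f.png

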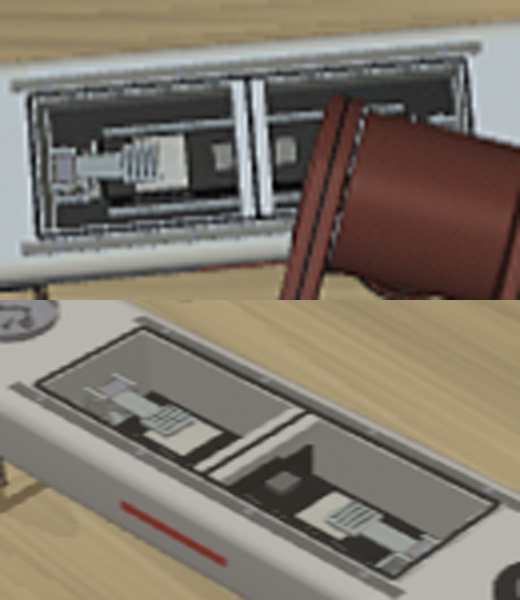

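Both levers lie flat: the scene shows the front pad at (352,516) and the rear at (170,419), against home predictions of (354,514) and (168,416). I'll back the hand off a bit more and hand in.

Emit:
drive_tool:
  targets:
    - [0,0.15,0,0,0,0,0]
    - [0,0.1,0,0,0,0,0]
    - [0,0,0,0,0,0,0]
    - [0,0,0,0,0,0,0]

```text
time_s: 8.72
eef_pos: [0.4015, -0.0351, 0.3187]
eef_rot: [-0.053, 0.999, 0.0, -0.0]
wrist_force: [-0.4, -0.8, 0.3]
grip_width: -0.0002
```

```bash
python3 go.py 0 0 200; python3 -c "
from workcell import ctrl; print(ctrl.job_done())"
```

```text
t 8.725 pos [ 0.4015 -0.0351  0.3187] shift share [-0.57   0.319  0.396] turn share [ 0.001 -0.     0.003] F [-0.4 -0.8  0.3] w -0.0
fus mm [-170.5  -96.8  318.7]
the job is handed in; nothing more can be done
None
```

I pressed both battery levers flat to their hard stops with the closed fingertips, front first and then rear. The job was handed in at about 8.7 s.

- **Stops:** both levers stopped with the fingertip at about 137 mm (138 mm expected). I pressed each to 26–28 N vertical, and it moved no further.
- **Levers flat:** in the last scene picture both pads lie within about 3 px of where they should be when home. The top camera confirmed only the front lever, because the arm hid the rear one from it.
- **Frame and crossbar:** I found no sign of touching either. The fingers stayed within 5 mm of the window's centreline while inside, and the wrist force was near zero except when pressing the levers. While pressing at the stops there was about 13 N of sideways force, with the fingers about 45 mm from the window sides by the fitted pose.
- **At hand-in:** the hand was about 170 mm to the robot's side of the aircraft's centreline and touching nothing, with a wrist force under 1 N.

I did not check the batteries, tools and other bench items one by one at the end.

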